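Press the ink-sample flask into the sprung reader cradle and hold it

ROBOT

A 6-joint arm with a two-finger parallel gripper is mounted at the origin on the work surface. World frame = base frame: x ahead of the robot, y to its left, z up, the work surface at z = 0. Lengths are in mm, angles in rad, forces in N, time in s.
With the tool pointing down it reaches from about 350 to 975 mm from the base axis. Payload 7.1 kg.
Tool frame: the origin (TCP) lies midway between the tips of the shut fingers; the grasp point (between the pads) lies 19 mm behind it (ctrl.pinch_z is the distance from the TCP to the grasp point, in mm); z points along the fingers, y is the direction in which the jaws open and shut (so a half turn about z gives the same grasp; the last joint's range is limited). The gripper opens to 88 mm and grips with 3 to 60 N. Pads are 20 mm wide; open, the fingers measure 115 mm over their backs; the gripper's body (75 mm by 178 mm) begins 61 mm behind the grasp point.
Start: joints at [1.101, 0.423, 1.63, -0, 1.089, -0.019], TCP at [272.271, 562.56, 222.675] pointing down, gripper open.
Joint ranges: [-3, 3], [-0.9, 2.11], [0.09, 2.58], [-1.31, 4.45], [0.11, 2.69], [-2.54, 2.54]. Speed limits (rad/s): [2.39, 2.39, 3.01, 3.14, 3.14, 3.14].

INTERFACE

Orientations are given as a rotation vector (axis times angle).
In Python, from workcell import ctrl gives the robot as it stands.
- The arm moves only by the tool jog_arm, never from a script. Its arguments are lists of equal length, an entry for each row: "xyz": the shift along the world's x, y, z in mm, a list of three; "yaw": the turn about the world's z in degrees. A call has 1 to 20 rows; each row shifts and turns the pose as measured when the row begins; what a row does not reach is not made up. A row lasts 1/12 s, in which the tool goes at most 41.7 mm and 7.16 degrees, less where a joint would pass 70% of its speed; a pose out of reach is approached as far as the arm can. A call with a gripper value outside its range is refused whole. "gripper" is the closure, from 0 (fully open) to 1 (shut), set as the call begins (left out, the last holds). The fingers move at their own pace and stop on an object; the grip force is fixed at half the most. Time passes only in rows, so rows that do not move let the fingers close. It gives the time, the measured TCP pose, the force and the opening at its end, in the units of the state.
- ctrl.get_obs(): the state, without advancing time (a new reading comes with each control period).
- ctrl.get_image(name): name is "scene" or "top"; returns a dict with "img" (384x512x3 uint8, blue, green, red), "K" (3x3 intrinsics, pixels), "R" (3x3) and "t" (3): a world point X has camera coordinates R X + t. Camera axes: x right, y down, z forward; pixel columns grow to the right and rows downward; lengths in mm; the calibration is good to about 2 mm. A picture is of the moment at which its call begins. There is no depth.
- ctrl.close_job(): hands the job in, once; it reports no verdict.
Trained networks look in a picture, given as the dict that the camera call returned (one of the last four; its "shot" number tells which), for a name from the list of things; names that differ only in an ending like _2 or _b are one class to them, and where a whole thing is asked for, a point or a joint stands for the part that bears it (a point fixed in the world has none). Each returns a list of dicts, best first, with "confidence" (0 to 1); they miss things now and then, are a little off and sometimes report something else, mostly with a low value. They report only what shows in the picture. A call takes as long as a camera call.
- ctrl.find_in(picture, thing): "centre" ([column, row] as shares, 0 to 1, of the picture: columns of its width, rows of its height, amid what is visible of it).
- ctrl.regions_of(picture, thing): "region" (384x512 bool, what is visible of it) and "centre" ([column, row] as shares, 0 to 1, of the picture: columns of its width, rows of its height, amid what is visible of it).
- ctrl.pinpoint(picture, thing): "centre" ([column, row] as shares, 0 to 1, of the picture: columns of its width, rows of its height: a listed point, or the origin of a listed thing).
The state is a dict: "t": time; "qpos": joint angles; "qvel": joint speeds; "joint_torque": joint torques, N m; "ee_pos": TCP position; "orientation": TCP orientation; "ft_force": force on the tool from outside, world axes, zero at the start; "moment": the same for the moment, N m; "width": finger opening in mm.
Only numpy, scipy, OpenCV 4.12 (cv2) and the standard library are available. Lean on these libraries where they do the work, as an engineer would, in place of code of your own. Each camera call takes 0.05 s, during which the arm holds its last target.

TASK

First take the dust cap off the sprung ring cradle and set it down flat inside the aluminium tray. Then take the larger round flask from its cork ring, seat it upright in the cradle's steel ring, push it straight down until the ring is close to its lower stop, without ramming the glass, and finish while still holding it pressed down there with the gripper. Leave the smaller flask, the paper cup, the jar and the loupe where they stand.

Things in the scene. Friction and masses are not known exactly. Their poses are not given: they have to be found in the camera images.
- cradle: Fixed cradle: grey base plate 110 x 110 x 18 mm with three guide posts (tops 83 mm above the table, 45 mm from the axis) that carry a level, sprung steel ring. Origin: centre of the base's underside, on the ring's vertical axis; z up.
- seat_top (a point): Centre of the bore at the upper face of the sprung steel ring (outer diameter 74 mm, bore 50 mm, 10 mm thick, open below). 75 mm above the table when unpressed; moves down with the ring. The large flask seated in the bore has its ball's centre 21.5 mm above this point.
- seat (a joint): How far the ring is pressed down, m: 0 unpressed, 0.018 at its lower stop. The springs carry 3 N before the ring moves, then 0.6 N more per mm (about 14 N at the stop); they push it back up when let go. The flask's own weight does not move it.
- cap_mid (a point): Dust cap that lies on the ring at the start, about 60 g; this point is on its axis, half-way up its 50 mm height. From below: plug 42 mm across and 6 mm high (sits in the ring's bore), disc 68 mm across and 6 mm thick, then a round upright grip knob 18 mm across and 38 mm high (from 13 mm below this point to 25 mm above it). z is its axis.
- tray: Fixed open aluminium tray 150 x 150 mm, walls 3 mm thick and 16 mm high, floor 3 mm thick. Origin: centre of its underside, on the table.
- flask_mid (a point): The larger flask, closed, brown glass, about 180 g: ball of 66 mm diameter with a straight upright neck and black stopper, both 26 mm across; 118 mm high overall. This point is on its axis, half-way up (59 mm above the bottom). The neck and stopper run from 5 mm above this point to 59 mm above it. It starts upright on a cork ring 22 mm high and 72 mm across. z is its axis, up to the stopper.
- flask_ball (a point): Centre of the larger flask's ball: on its axis, 33 mm above its bottom, 26 mm below flask_mid.
- small_flask_mid (a point): The smaller flask, to be left alone: same form, ball 46 mm across, neck 18 mm across, 72 mm high. Point half-way up on its axis. It stands on a cork ring like the other's; the two may change places. Its stopper top is about 86 mm above the table.
- cup: Bystander: white paper cup of swabs, 68 mm across, 75 mm high (swabs to 98 mm). Origin: centre of its underside.
- jar: Bystander: brown jar with black lid, 52 mm across, 65 mm high. Origin: centre of its underside.
- loupe: Bystander: black standing loupe, 42 mm across, 46 mm high. Origin: centre of its underside.

How it is judged:
By the outcome, as a careful person would: the job done as asked, in the order asked, and still so for the second after the job is handed in, while the arm keeps its last pose, push and grip.
It also fails if it takes over 51 s, if anything falls off the work surface, if the arm or the gripper's body presses on something with over 40 N, if the wrist force passes 120 N, or if a joint passes its speed limit or range.

## Working session

There is one attempt and no reset: what is moved stays moved. The work goes in short steps, Python scripts to look and compute and a tool call to move; the robot and the scene stay as the last step left them, time stands still between calls to the robot, and variables do not carry over. Pictures are saved under pics/ and viewed, and the job is handed in when it is done.

Besides the shell and the picture viewer there is one more tool, called after ">>>" as a command line: name --pt "numbers of a row" for each row, then --argument value for the rest. jog_arm: Moves the arm, as the interface text tells. Its arguments: {"type":"object","properties":{"xyz":{"type":"array","items":{"type":"array","items":{"type":"number"}}},"yaw":{"type":"array","items":{"type":"number"}},"gripper":{"type":"number"}},"required":["xyz","yaw"]}

```bash
mkdir -p pics; ls
cat > h.py <<'E'
import numpy as np, cv2
from workcell import ctrl
def snap(name,tag):
    p=ctrl.get_image(name); cv2.imwrite(f'pics/{tag}.png',p['img']); return p
def ray(p,c):
    K,R,t=[np.array(p[k],float) for k in('K','R','t')]
    t=t.ravel(); u=np.array([c[0]*512,c[1]*384,1.])
    d=R.T@np.linalg.solve(K,u); return -R.T@t, d/np.linalg.norm(d)
def onz(p,c,z):
    o,d=ray(p,c); return o+d*(z-o[2])/d[2]
def tri(p,c,q,e):
    o1,d1=ray(p,c);o2,d2=ray(q,e)
    A=np.stack([d1,-d2],1); s=np.linalg.lstsq(A,o2-o1,rcond=None)[0]
    a=o1+s[0]*d1;b=o2+s[1]*d2
    return (a+b)/2,np.linalg.norm(a-b)
E
python3 - <<'E'
from h import *
a=snap('scene','s0');b=snap('top','t0')
np.set_printoptions(precision=1,suppress=True)
for n in ['cradle','seat_top','cap_mid','tray','flask_mid','flask_ball','small_flask_mid','cup','jar','loupe']:
    ra=ctrl.pinpoint(a,n);rb=ctrl.pinpoint(b,n)
    f=lambda r,p:[(np.array(x['centre'])*[512,384],round(x['confidence'],2)) for x in r[:3]]
    print(n,f(ra,a),f(rb,b), tri(a,ra[0]['centre'],b,rb[0]['centre']) if ra and rb else '')
o=ctrl.get_obs();print(o)
print(ctrl.pinch_z)
E
```

```text
pics
cradle [(array([260.4, 177. ]), 0.73)] [(array([284.9, 228.3]), 0.94)] (array([512.9, -78.7,  -2.2]), np.float64(6.259667156696457))
seat_top [(array([262.6, 165.2]), 0.53)] [(array([288.5, 226.1]), 0.63), (array([167. , 145.3]), 0.63)] (array([510.6, -78.7,  56.2]), np.float64(4.6097613090464495))
cap_mid [(array([257.2, 160.1]), 0.63)] [(array([290.3, 224.5]), 0.95)] (array([514.1, -86.9,  77.9]), np.float64(6.7222629866313115))
tray [(array([381. , 242.2]), 0.9)] [(array([146.6, 210.3]), 0.98), (array([167. , 145.6]), 0.74)] (array([559.5, 282.8,  11.1]), np.float64(2.1350925537658103))
flask_mid [(array([176.9, 155.7]), 0.59)] [(array([373., 191.]), 0.66)] (array([ 595.3, -290.8,   72.5]), np.float64(4.422037408721467))
flask_ball [(array([181.7, 159.9]), 0.63)] [(array([373.8, 191.1]), 0.8), (array([230.2, 145.5]), 0.19)] (array([ 594.7, -288.9,   57. ]), np.float64(12.467903603874102))
small_flask_mid [(array([206.5, 132.6]), 0.77)] [(array([369.5, 242.9]), 0.8)] (array([ 469.6, -281.2,   37.3]), np.float64(2.4265222698530313))
cup [(array([271.1, 267.6]), 0.73)] [(array([231.7, 146.3]), 0.91)] (array([737.1,  62.5, -11.5]), np.float64(2.6220701832170947))
jar [(array([334.8, 297. ]), 0.7)] [(array([164.9, 146. ]), 0.8)] (array([736.7, 236.6,   0.7]), np.float64(11.777041688084116))
loupe [(array([201.2, 231.6]), 0.54), (array([176.6, 152. ]), 0.39)] [(array([312.6, 147.9]), 0.63)] (array([ 730.6, -153.1,  -16.7]), np.float64(6.725165553056186))
{'t': 1.1, 'qpos': array([ 1.1,  0.4,  1.6, -0. ,  1.1, -0. ]), 'qvel': array([-0., -0.,  0., -0.,  0.,  0.]), 'joint_torque': array([  0. , -54.5, -27.4,   0.1,   0. ,  -0. ]), 'ee_pos': array([272.3, 562.6, 222.7]), 'orientation': array([0.7, 3.1, 0. ]), 'ft_force': array([ 0.5, -0.1, -0. ]), 'moment': array([-0.,  0., -0.]), 'width': 87.79150393167578}
18.700000000000003
```

View images.

View pics/s0.png

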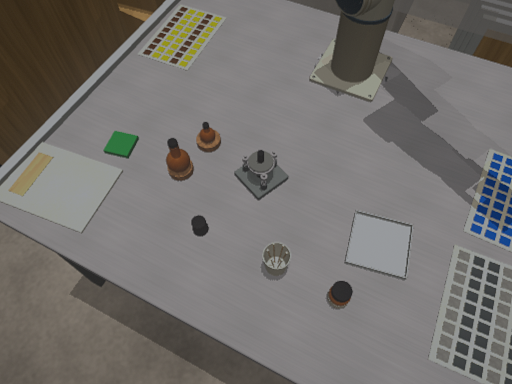

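View pics/t0.png

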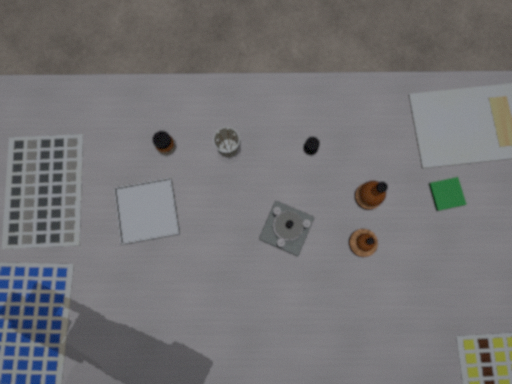

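Run:
```python
import cv2,numpy as np
a=cv2.imread('pics/s0.png');b=cv2.imread('pics/t0.png')
def z(im,x,y,w=50,s=8):
    c=im[y:y+w,x:x+w]; return cv2.resize(c,None,fx=s,fy=s,interpolation=cv2.INTER_CUBIC)
cv2.imwrite('pics/z1.png',np.hstack([z(a,235,142),z(b,262,202)]))
cv2.imwrite('pics/z2.png',np.hstack([z(a,155,132),z(b,347,166)]))
```

```text
(no output)
```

View pics/z1.png

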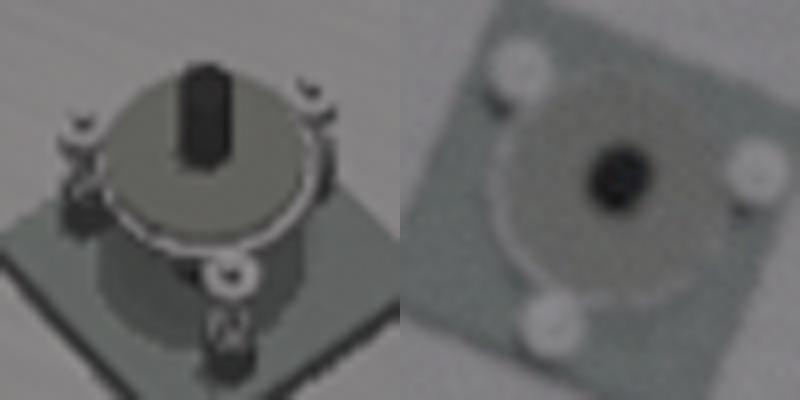

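View pics/z2.png

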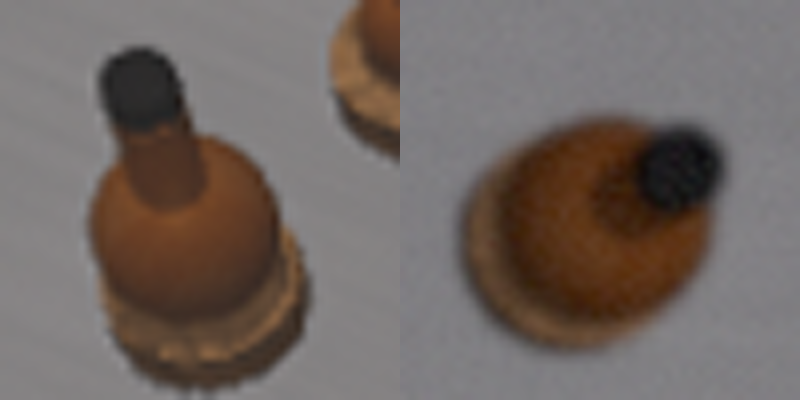

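Run:
```python
from h import *
np.set_printoptions(precision=1,suppress=True)
a=ctrl.get_image('scene');b=ctrl.get_image('top')
N=np.array([512,384.])
def T(n,u,v,zs):
    u=np.array(u)/N;v=np.array(v)/N
    print(n,tri(a,u,b,v),[(onz(a,u,z),onz(b,v,z)) for z in zs])
T('knob',(260.9,156.6),(289.3,224.5),[100,105])
T('p1',(245.4,158.25),(306.6,223.5),[83])
T('p2',(274.4,154.5),(281.1,242.6),[83])
T('p3',(263.75,176.4),(277.25,210.75),[83])
T('ball',(178.1,160.4),(373,193.25),[45,50])
T('stop',(172.6,142.9),(382,187.2),[120,125])
for n in ['tray','cradle','flask_mid','flask_ball']:
  for p in(a,b):
    r=ctrl.regions_of(p,n)
    for x in r[:1]:
        m=x['region'].astype(np.uint8);
        c,_=cv2.findContours(m,0,1);c=max(c,key=cv2.contourArea)
        print(n,cv2.minAreaRect(c),x['confidence'])
for p in (a,b):
    K=np.array(p['K']);print(K, ray(p,(.5,.5)))
```

```text
knob (array([511.2, -80.4,  95.3]), np.float64(0.868086476055469)) [(array([514.3, -79.3, 100. ]), array([510.6, -79.6, 100. ])), (array([517.4, -77.7, 105. ]), array([510. , -79.2, 105. ]))]
p1 (array([ 516.5, -124.8,   66.2]), np.float64(0.9951472950991512)) [(array([ 526.7, -119.2,   83. ]), array([ 514.5, -122.3,   83. ]))]
p2 (array([470.4, -61. ,  65.9]), np.float64(1.0284836507076147)) [(array([481.5, -55.6,  83. ]), array([469.5, -60.5,  83. ]))]
p3 (array([547.9, -53.7,  69. ]), np.float64(0.8450067070037975)) [(array([556. , -50.1,  83. ]), array([545.8, -52.6,  83. ]))]
ball (array([ 593.8, -296.1,   45.7]), np.float64(0.4799500405969647)) [(array([ 593.5, -296.7,   45. ]), array([ 593.8, -296.1,   45. ])), (array([ 596., -294.,   50.]), array([ 592.9, -294.7,   50. ]))]
stop (array([ 593.4, -295.5,  125.2]), np.float64(0.7402749152577386)) [(array([ 590.6, -299. ,  120. ]), array([ 594.3, -296.8,  120. ])), (array([ 593.4, -296.1,  125. ]), array([ 593.3, -295.2,  125. ]))]
tray ((380.2646789550781, 244.94119262695312), (67.4249038696289, 57.48093795776367), 14.0362443923
[... 229 characters left out ...]

cradle ((285.8190002441406, 227.92242431640625), (43.98765563964844, 44.38157653808594), 23.198591232299805) 0.58
flask_mid ((177.5, 155.0), (34.0, 23.0), 90.0) 0.75
flask_mid ((373.0, 192.0), (26.0, 28.0), 90.0) 0.63
flask_ball ((174.31881713867188, 156.584716796875), (32.7423095703125, 21.973726272583008), 50.90614318847656) 0.91
flask_ball ((372.6524658203125, 192.6280517578125), (27.497453689575195, 25.39925193786621), 6.34019136428833) 0.72
[[394.9   0.  256.8]
 [  0.  394.9 193.2]
 [  0.    0.    1. ]] (array([1045. ,  192.4,  945.9]), array([-0.4, -0.2, -0.9]))
[[415.3   0.  256.6]
 [  0.  415.3 193.7]
 [  0.    0.    1. ]] (array([ 405.5,   -5.4, 1073.8]), array([ 0.2,  0. , -1. ]))
```

>>> jog_arm --pt "12 -32 0" --pt "12 -32 0" --pt "12 -32 0" --pt "12 -32 0" --pt "12 -32 0" --pt "12 -32 0" --pt "12 -32 0" --pt "12 -32 0" --pt "12 -32 0" --pt "12 -32 0" --pt "12 -32 0" --pt "12 -32 0" --pt "12 -32 0" --pt "12 -32 0" --pt "12 -32 0" --pt "12 -32 0" --pt "12 -32 0" --pt "12 -32 0" --pt "12 -32 0" --pt "12 -32 0" --yaw '[0,0,0,0,0,0,0,0,0,0,0,0,0,0,0,0,0,0,0,0]' --gripper 0.4

```text
t: 3.27
ee_pos: [516.9, -101.7, 226.4]
orientation: [0.684, 3.057, 0.014]
ft_force: [0.6, 0.6, 0.5]
width: 52.7
```

Run:
```python
from h import *
np.set_printoptions(precision=2,suppress=True)
o=ctrl.get_obs();print({k:o[k] for k in('t','ee_pos','qpos','ft_force','width')})
a=snap('scene','s1');b=snap('top','t1')
r=ctrl.pinpoint(b,'tray')[0]; print(r, onz(b,r['centre'],0))
r=ctrl.pinpoint(a,'tray')[0]; print(r, onz(a,r['centre'],0))
m=ctrl.regions_of(b,'tray')[0]['region']; c,_=cv2.findContours(m.astype(np.uint8),0,1)
q=cv2.minAreaRect(max(c,key=cv2.contourArea));print(q,onz(b,(np.array(q[0])+.5)/[512,384],10))
```

```text
{'t': 3.2667, 'ee_pos': array([ 516.92, -101.69,  226.41]), 'qpos': array([-0.22,  0.27,  1.85,  0.01,  1.01, -1.36]), 'ft_force': array([0.6 , 0.56, 0.46]), 'width': 52.72816135383655}
{'centre': [0.2867, 0.5516], 'confidence': 0.93} [557.35 284.     0.  ]
{'centre': [0.7416, 0.6263], 'confidence': 0.58} [550.31 280.49   0.  ]
((145.7095184326172, 210.87330627441406), (57.58901596069336, 61.56188201904297), 79.87532806396484) [557.1  282.86  10.  ]
```

>>> jog_arm --pt "-3 11 -20" --pt "-3 11 -20" --pt "0 0 -20" --pt "0 0 -20" --pt "0 0 0" --pt "0 0 0" --yaw '[0,0,0,0,0,0]'

```text
t: 4.02
ee_pos: [507.7, -68.9, 145.4]
orientation: [0.671, 3.06, 0.016]
ft_force: [-0.1, 0.2, 0.7]
width: 52.6
```

Run:
```python
from h import *
np.set_printoptions(precision=2,suppress=True)
o=ctrl.get_obs();print({k:o[k] for k in('t','ee_pos','orientation','ft_force','width')})
a=snap('scene','s2')
cv2.imwrite('pics/z3.png',cv2.resize(a['img'][110:200,210:310],None,fx=6,fy=6,interpolation=2))
```

```text
{'t': 4.0167, 'ee_pos': array([507.68, -68.91, 145.44]), 'orientation': array([0.67, 3.06, 0.02]), 'ft_force': array([-0.09,  0.2 ,  0.68]), 'width': 52.58552235129456}
```

View pics/z3.png

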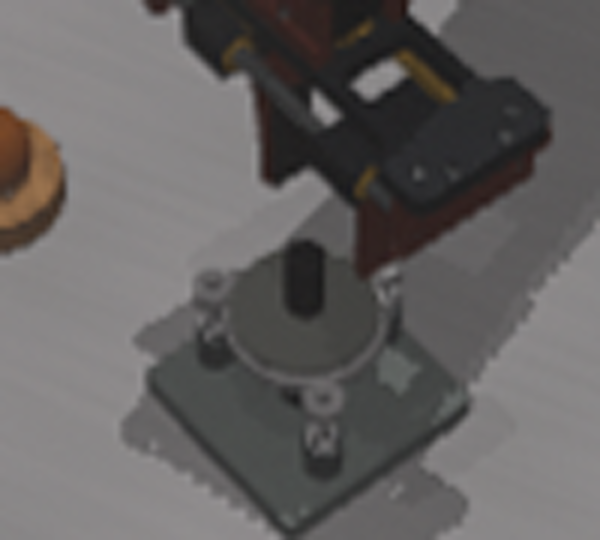

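>>> jog_arm --pt "3 -10 0" --pt "0 -1 0" --pt "0 0 -10" --pt "0 0 -10" --pt "0 0 0" --pt "0 0 0" --yaw '[0,0,0,0,0,0]'

```text
t: 4.57
ee_pos: [513.7, -81.2, 128.3]
orientation: [0.668, 3.052, 0.016]
ft_force: [0.0, -0.3, 0.0]
width: 52.7
```

>>> jog_arm --pt "-2 1 -10" --pt "0 0 -10" --pt "0 0 -10" --pt "0 0 -5" --pt "0 0 0" --pt "0 0 0" --yaw '[0,0,0,0,0,0]'

```text
t: 5.07
ee_pos: [510.4, -80.0, 88.3]
orientation: [0.669, 3.054, 0.016]
ft_force: [-0.6, 0.6, 0.5]
width: 52.6
```

Run:
```python
from h import *
np.set_printoptions(precision=2,suppress=True)
o=ctrl.get_obs();print({k:o[k] for k in('t','ee_pos','orientation','ft_force','width')})
a=snap('scene','s3')
cv2.imwrite('pics/z4.png',cv2.resize(a['img'][110:200,210:310],None,fx=6,fy=6,interpolation=2))
```

```text
{'t': 5.0667, 'ee_pos': array([510.38, -79.98,  88.35]), 'orientation': array([0.67, 3.05, 0.02]), 'ft_force': array([-0.57,  0.65,  0.5 ]), 'width': 52.609572677832986}
```

View pics/z4.png

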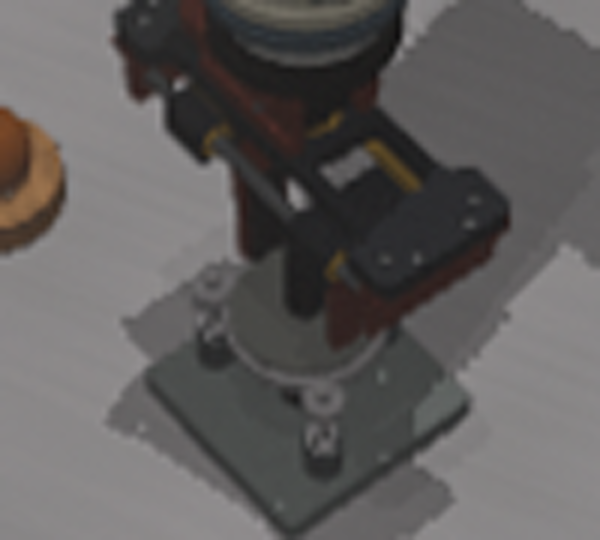

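>>> jog_arm --pt "0 0 0" --pt "0 0 0" --pt "0 0 0" --pt "0 0 0" --pt "0 0 0" --pt "0 0 0" --pt "0 0 0" --pt "0 0 0" --yaw '[0,0,0,0,0,0,0,0]' --gripper 1

```text
t: 5.78
ee_pos: [511.7, -80.2, 90.2]
orientation: [0.668, 3.051, 0.016]
ft_force: [0.1, 0.2, -0.3]
width: 17.5
```

>>> jog_arm --pt "0 0 5" --pt "0 0 10" --pt "0 0 15" --pt "0 0 20" --pt "0 0 20" --pt "0 0 0" --pt "0 0 0" --yaw '[0,0,0,0,0,0,0]'

```text
t: 6.37
ee_pos: [510.7, -80.0, 165.6]
orientation: [0.668, 3.052, 0.016]
ft_force: [-0.7, 0.6, -0.7]
width: 17.4
```

Run:
```python
from h import *
np.set_printoptions(precision=2,suppress=True)
o=ctrl.get_obs();print({k:o[k] for k in('t','ee_pos','orientation','ft_force','width')})
a=snap('scene','s4')
cv2.imwrite('pics/z5.png',cv2.resize(a['img'][110:200,210:310],None,fx=6,fy=6,interpolation=2))
```

```text
{'t': 6.3667, 'ee_pos': array([510.69, -80.01, 165.64]), 'orientation': array([0.67, 3.05, 0.02]), 'ft_force': array([-0.69,  0.55, -0.7 ]), 'width': 17.429974029296677}
```

View pics/z5.png

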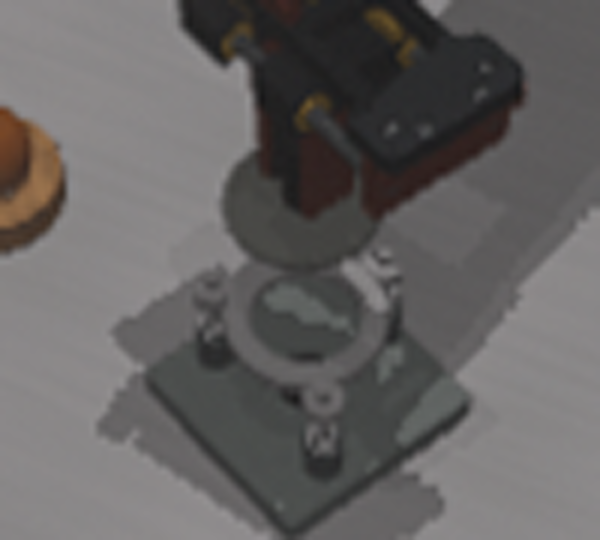

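>>> jog_arm --pt "1 8 0" --pt "2 16 0" --pt "3 24 0" --pt "3 26 0" --pt "4 30 0" --pt "4 30 0" --pt "4 30 0" --pt "4 30 0" --pt "4 30 0" --pt "4 30 0" --pt "4 30 0" --pt "3 24 0" --pt "2 16 0" --pt "1 8 0" --pt "0 0 0" --pt "0 0 0" --yaw '[0,0,0,0,0,0,0,0,0,0,0,0,0,0,0,0]'

```text
t: 7.75
ee_pos: [541.9, 273.1, 147.4]
orientation: [-0.675, -3.061, 0.001]
ft_force: [0.8, 0.2, 0.4]
width: 17.4
```

>>> jog_arm --pt "7 5 -15" --pt "7 5 -20" --pt "0 0 -20" --pt "0 0 -20" --pt "0 0 -10" --pt "0 0 0" --pt "0 0 0" --yaw '[0,0,0,0,0,0,0]'

```text
t: 8.33
ee_pos: [555.0, 275.6, 58.4]
orientation: [-0.684, -3.056, 0.006]
ft_force: [-0.5, 0.4, 0.3]
width: 17.4
```

Run:
```python
from h import *
np.set_printoptions(precision=2,suppress=True)
o=ctrl.get_obs();print({k:o[k] for k in('t','ee_pos','orientation','ft_force','width')})
a=snap('scene','s5')
cv2.imwrite('pics/z6.png',cv2.resize(a['img'][180:300,310:450],None,fx=5,fy=5,interpolation=2))
```

```text
{'t': 8.3333, 'ee_pos': array([554.97, 275.6 ,  58.44]), 'orientation': array([-0.68, -3.06,  0.01]), 'ft_force': array([-0.52,  0.41,  0.31]), 'width': 17.383030472526386}
```

View pics/z6.png

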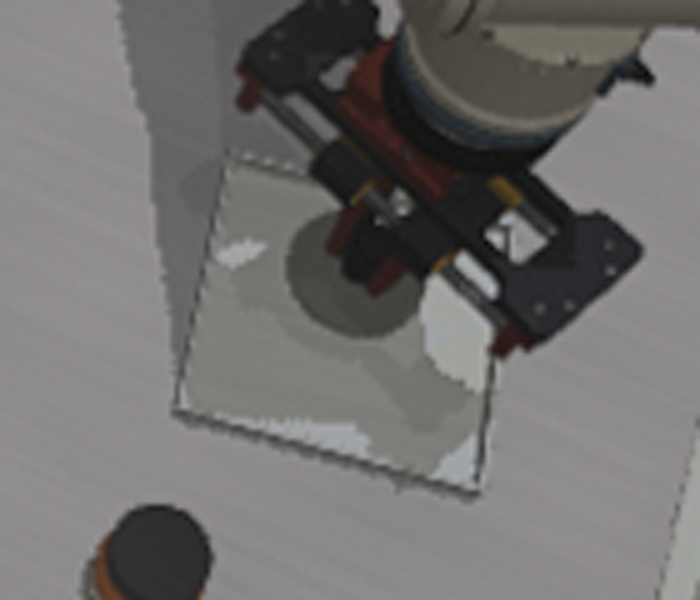

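>>> jog_arm --pt "1 5 -10" --pt "0 0 -10" --pt "0 0 -6" --pt "0 0 0" --pt "0 0 0" --yaw '[0,0,0,0,0]'

```text
t: 8.8
ee_pos: [558.3, 281.6, 33.6]
orientation: [-0.686, -3.061, 0.0]
ft_force: [0.5, 0.3, -0.5]
width: 17.2
```

>>> jog_arm --pt "0 0 -3" --pt "0 0 -3" --pt "0 0 -2" --pt "0 0 0" --pt "0 0 0" --yaw '[0,0,0,0,0]'

```text
t: 9.22
ee_pos: [558.5, 282.0, 25.4]
orientation: [-0.685, -3.061, -0.001]
ft_force: [0.5, 0.2, -0.4]
width: 17.5
```

>>> jog_arm --pt "0 0 -1" --pt "0 0 -1" --pt "0 0 0" --pt "0 0 0" --yaw '[0,0,0,0]'

```text
t: 9.55
ee_pos: [558.8, 282.3, 24.5]
orientation: [-0.686, -3.062, -0.002]
ft_force: [-0.1, 0.1, -1.5]
width: 17.1
```

>>> jog_arm --pt "0 0 -1.5" --pt "0 0 0" --pt "0 0 0" --yaw '[0,0,0]'

```text
t: 9.8
ee_pos: [559.1, 282.6, 24.4]
orientation: [-0.686, -3.062, -0.003]
ft_force: [-0.3, -0.7, 0.1]
width: 17.8
```

>>> jog_arm --pt "0 0 -1.5" --pt "0 0 0" --pt "0 0 0" --yaw '[0,0,0]'

```text
t: 10.05
ee_pos: [559.4, 282.9, 24.3]
orientation: [-0.686, -3.063, -0.004]
ft_force: [0.0, -0.4, -0.9]
width: 17.5
```

>>> jog_arm --pt "0 0 -3" --pt "0 0 0" --yaw '[0,0]'

```text
t: 10.22
ee_pos: [559.6, 283.0, 23.4]
orientation: [-0.686, -3.063, -0.004]
ft_force: [-0.2, -0.9, -0.1]
width: 17.2
```

>>> jog_arm --pt "0 0 -3" --pt "0 0 0" --yaw '[0,0]'

```text
t: 10.38
ee_pos: [560.6, 283.2, 22.6]
orientation: [-0.686, -3.065, -0.005]
ft_force: [0.1, -0.4, -0.2]
width: 17.4
```

Run:
```python
from h import *
np.set_printoptions(precision=2,suppress=True)
o=ctrl.get_obs();print({k:o[k] for k in('t','ee_pos','orientation','ft_force','width')})
a=snap('scene','s6')
cv2.imwrite('pics/z7.png',cv2.resize(a['img'][180:300,310:450],None,fx=5,fy=5,interpolation=2))
```

```text
{'t': 10.3833, 'ee_pos': array([560.57, 283.19,  22.64]), 'orientation': array([-0.69, -3.06, -0.01]), 'ft_force': array([ 0.1 , -0.42, -0.24]), 'width': 17.351493365928746}
```

View pics/z7.png

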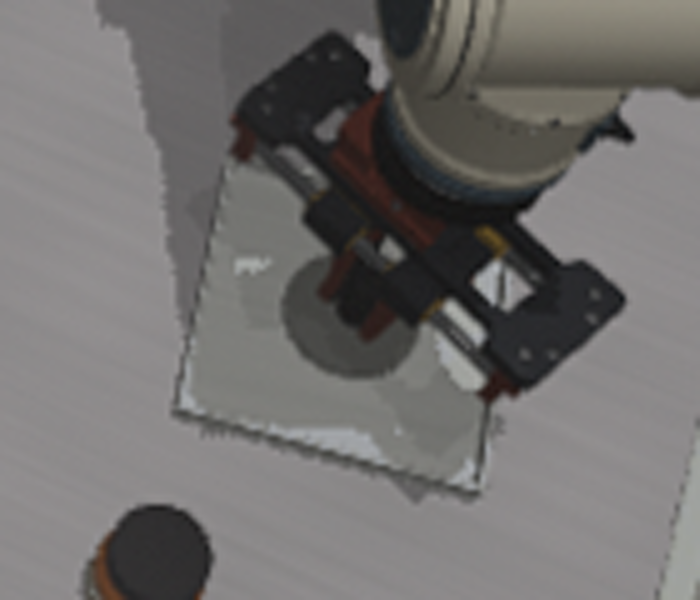

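>>> jog_arm --pt "0 0 -3" --pt "0 0 -2" --pt "0 0 0" --yaw '[0,0,0]'

```text
t: 10.68
ee_pos: [561.3, 283.3, 21.7]
orientation: [-0.686, -3.065, -0.005]
ft_force: [-0.5, -0.2, 0.3]
width: 17.5
```

>>> jog_arm --pt "0 0 -4" --pt "0 0 -4" --yaw '[0,0]'

```text
t: 10.85
ee_pos: [562.7, 283.1, 18.5]
orientation: [0.685, 3.065, 0.005]
ft_force: [-11.3, -8.7, 41.0]
width: 17.6
```

>>> jog_arm --pt "0 0 1" --pt "0 0 0" --pt "0 0 0" --pt "0 0 0" --pt "0 0 0" --yaw '[0,0,0,0,0]' --gripper 0.4

```text
t: 11.27
ee_pos: [562.5, 282.8, 17.9]
orientation: [0.685, 3.065, 0.005]
ft_force: [-0.1, -0.6, -0.9]
width: 47.1
```

>>> jog_arm --pt "0 0 10" --pt "0 0 20" --pt "0 0 30" --pt "0 0 35" --pt "0 0 35" --pt "0 0 30" --pt "0 0 10" --pt "0 0 0" --yaw '[0,0,0,0,0,0,0,0]'

```text
t: 11.93
ee_pos: [558.0, 281.0, 193.1]
orientation: [-0.683, -3.06, 0.004]
ft_force: [0.2, 0.4, -0.4]
width: 52.7
```

Run:
```python
from h import *
np.set_printoptions(precision=2,suppress=True)
o=ctrl.get_obs();print({k:o[k] for k in('t','ee_pos','orientation','ft_force','width')})
a=snap('scene','s7');b=snap('top','t7')
cv2.imwrite('pics/z8.png',cv2.resize(a['img'][180:300,310:450],None,fx=5,fy=5,interpolation=2))
cv2.imwrite('pics/z9.png',cv2.resize(b['img'][150:250,90:320],None,fx=3,fy=3,interpolation=2))
```

```text
{'t': 11.9333, 'ee_pos': array([557.99, 281.02, 193.11]), 'orientation': array([-0.68, -3.06,  0.  ]), 'ft_force': array([ 0.22,  0.44, -0.37]), 'width': 52.69321082582247}
```

View pics/z8.png

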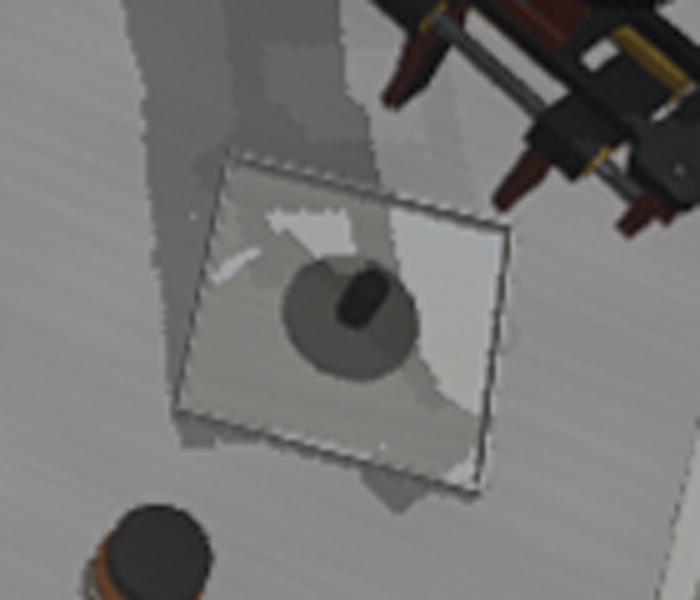

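View pics/z9.png

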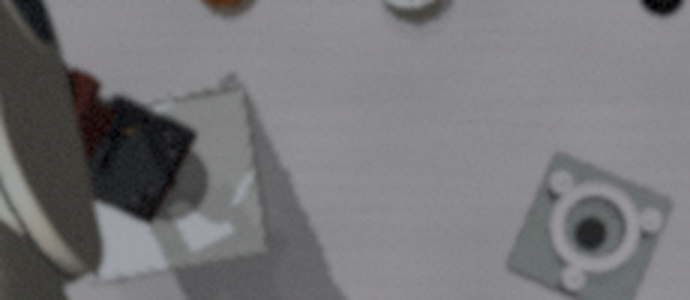

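>>> jog_arm --pt "0 -10 2" --pt "1 -20 2" --pt "2 -32 2" --pt "2 -34 2" --pt "2 -34 2" --pt "2 -34 2" --pt "2 -34 2" --pt "2 -34 2" --pt "2 -34 1" --pt "2 -34 1" --pt "2 -34 1" --pt "2 -34 1" --pt "2 -34 0" --pt "2 -34 0" --pt "2 -34 0" --pt "2 -34 0" --pt "2 -34 0" --pt "1 -20 0" --pt "0 -10 0" --pt "0 0 0" --yaw '[0,0,0,0,0,0,0,0,0,0,0,0,0,0,0,0,0,0,0,0]' --gripper 0

```text
t: 13.7
ee_pos: [555.1, -322.1, 166.2]
orientation: [-0.662, -2.988, 0.022]
ft_force: [-0.0, 0.2, 0.8]
width: 87.9
```

Run:
```python
from h import *
np.set_printoptions(precision=2,suppress=True)
o=ctrl.get_obs();print({k:o[k] for k in('t','ee_pos','orientation','ft_force','width')})
a=snap('scene','s8');b=snap('top','t8')
N=np.array([512,384.])
print(onz(a,np.array((261.2,162.0))/N,75),onz(b,np.array((288.3,225.6))/N,75))
for n in['seat_top','cap_mid','tray']:
  for p in(a,b):
    r=ctrl.pinpoint(p,n)
    if r: print(n,np.array(r[0]['centre'])*N,r[0]['confidence'],onz(p,r[0]['centre'],{'seat_top':75,'cap_mid':28,'tray':0}[n]))
cv2.imwrite('pics/z10.png',np.hstack([cv2.resize(x,(400,400),interpolation=2) for x in (a['img'][100:200,130:230],b['img'][130:230,320:420])]))
cv2.imwrite('pics/z11.png',np.hstack([cv2.resize(x,(400,400),interpolation=2) for x in (a['img'][142:192,235:285],b['img'][202:252,262:312])]))
cv2.imwrite('pics/z12.png',cv2.resize(b['img'][150:250,90:190],(500,500),interpolation=2))
```

```text
{'t': 13.7, 'ee_pos': array([ 555.14, -322.07,  166.21]), 'orientation': array([-0.66, -2.99,  0.02]), 'ft_force': array([-0.02,  0.2 ,  0.8 ]), 'width': 87.92525907782806}
[513.89 -78.72  75.  ] [510.63 -79.04  75.  ]
seat_top [263.78 163.32] 0.77 [514.61 -70.67  75.  ]
seat_top [289.02 225.72] 0.86 [510.34 -80.78  75.  ]
cap_mid [378.62 244.99] 0.76 [577.7  279.32  28.  ]
cap_mid [141.41 208.9 ] 0.93 [560.99 290.46  28.  ]
tray [380.52 240.81] 0.84 [550.19 282.64   0.  ]
tray [145.1  210.82] 0.73 [560.02 288.53   0.  ]
```

View pics/z10.png

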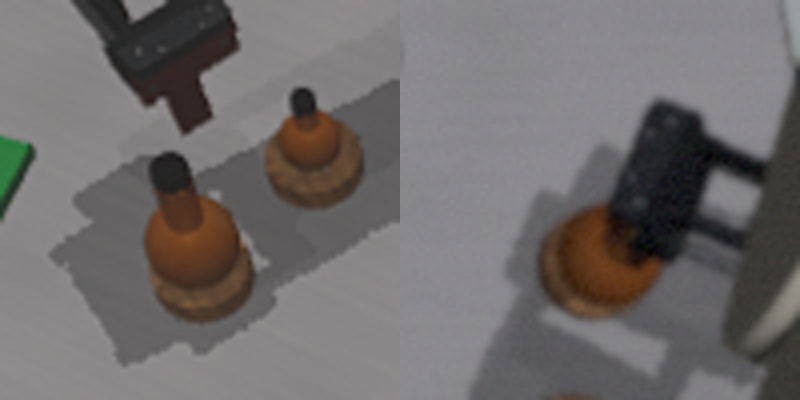

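View pics/z11.png

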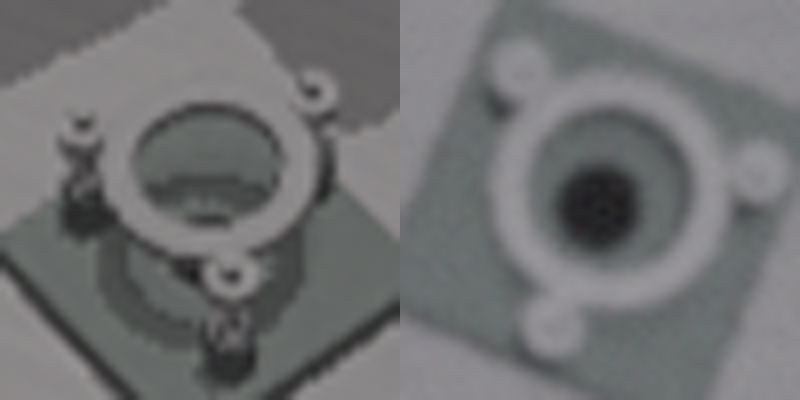

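View pics/z12.png

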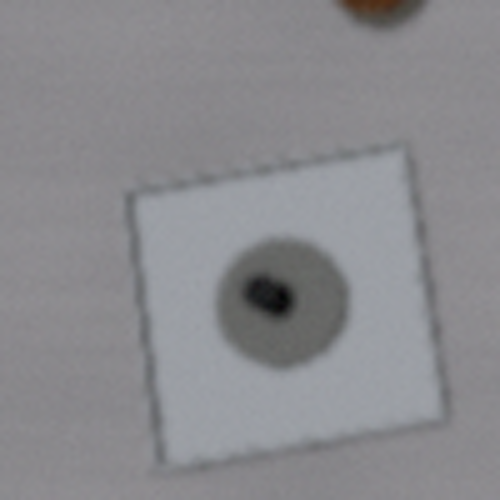

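>>> jog_arm --pt "0 0 10" --pt "0 0 10" --pt "0 0 0" --pt "0 0 0" --yaw '[0,0,0,0]'

```text
t: 14.43
ee_pos: [558.2, -317.1, 192.2]
orientation: [-0.653, -2.996, 0.024]
ft_force: [0.2, 0.1, 0.1]
width: 87.5
```

Run:
```python
from h import *
from scipy.spatial.transform import Rotation as Ro
np.set_printoptions(precision=4,suppress=True)
o=ctrl.get_obs();print({k:o[k] for k in('t','ee_pos','orientation','ft_force','width','qpos')}); print(Ro.from_rotvec(o['orientation']).as_matrix())
```

```text
{'t': 14.4333, 'ee_pos': array([ 558.1994, -317.1315,  192.2297]), 'orientation': array([-0.6529, -2.9957,  0.0236]), 'ft_force': array([0.2228, 0.1425, 0.1361]), 'width': 87.48970898922646, 'qpos': array([-0.5173,  0.5121,  1.5635, -0.041 ,  1.1339, -1.6403])}
[[-0.9066  0.4149 -0.077 ]
 [ 0.4161  0.9093  0.001 ]
 [ 0.0704 -0.0311 -0.997 ]]
```

>>> jog_arm --pt "8 5 0" --pt "10 6 0" --pt "8 5 0" --pt "4 2 0" --pt "0 0 0" --yaw '[0,0,0,0,0]'

```text
t: 14.85
ee_pos: [592.1, -297.0, 193.2]
orientation: [-0.654, -2.998, 0.024]
ft_force: [-1.3, -0.5, 0.5]
width: 87.6
```

```bash
cat > st.py <<'E'
from h import *
from scipy.spatial.transform import Rotation as Ro
np.set_printoptions(precision=4,suppress=True)
o=ctrl.get_obs();print({k:o[k] for k in('t','ee_pos','ft_force','qpos')}); print(Ro.from_rotvec(o['orientation']).as_matrix())
E
python3 st.py
```

```text
{'t': 14.85, 'ee_pos': array([ 592.1446, -297.004 ,  193.1817]), 'ft_force': array([-1.3429, -0.4783,  0.464 ]), 'qpos': array([-0.4673,  0.5399,  1.5128, -0.0365,  1.1562, -1.5929])}
[[-0.9067  0.4151 -0.0749]
 [ 0.4163  0.9092  0.0004]
 [ 0.0683 -0.0308 -0.9972]]
```

>>> jog_arm --pt "0 0 41" --pt "0 0 41" --pt "0 0 41" --pt "0 0 0" --yaw '[0,0,0,0]'

```text
t: 15.18
ee_pos: [590.3, -294.1, 315.0]
orientation: [-0.647, -2.987, 0.02]
ft_force: [0.9, 0.3, 1.4]
width: 87.7
```

```bash
python3 st.py
```

```text
{'t': 15.1833, 'ee_pos': array([ 590.3434, -294.1397,  315.0159]), 'ft_force': array([0.9047, 0.2753, 1.4212]), 'qpos': array([-0.4645,  0.4317,  1.4008, -0.0342,  1.3881, -1.6011])}
[[-0.9069  0.4125 -0.0855]
 [ 0.4136  0.9104  0.0052]
 [ 0.08   -0.0306 -0.9963]]
```

>>> jog_arm --pt "-36 18 0" --pt "-36 18 0" --pt "-36 18 0" --pt "0 0 0" --yaw '[0,0,0,0]'

```text
t: 15.52
ee_pos: [479.9, -238.5, 312.3]
orientation: [-0.646, -2.986, 0.02]
ft_force: [-0.8, -0.0, -0.5]
width: 87.9
```

```bash
python3 st.py
```

```text
{'t': 15.5167, 'ee_pos': array([ 479.8951, -238.5123,  312.2658]), 'ft_force': array([-0.7969, -0.0147, -0.4576]), 'qpos': array([-0.4638,  0.2365,  1.6844, -0.0353,  1.3016, -1.598 ])}
[[-0.9071  0.4117 -0.0872]
 [ 0.4128  0.9108  0.0056]
 [ 0.0818 -0.0309 -0.9962]]
```

>>> jog_arm --pt "14 36 0" --pt "14 36 0" --pt "10 38 0" --pt "8 38 0" --pt "6 39 0" --pt "0 39 0" --pt "-3 39 0" --pt "0 0 0" --yaw '[0,0,0,0,0,0,0,0]'

```text
t: 16.18
ee_pos: [529.3, 36.1, 311.7]
orientation: [-0.658, -2.986, 0.02]
ft_force: [-0.1, 0.8, -0.5]
width: 88.2
```

```bash
python3 st.py
```

```text
{'t': 16.1833, 'ee_pos': array([529.3049,  36.0796, 311.7493]), 'ft_force': array([-0.0692,  0.8456, -0.5428]), 'qpos': array([ 0.0407,  0.23  ,  1.6939,  0.0088,  1.3024, -1.0988])}
[[-0.9039  0.4192 -0.0849]
 [ 0.4203  0.9074  0.0051]
 [ 0.0791 -0.0311 -0.9964]]
```

>>> jog_arm --pt "0 0 -41" --pt "0 0 -41" --pt "0 0 -41" --pt "0 0 0" --yaw '[0,0,0,0]'

```text
t: 16.52
ee_pos: [533.1, 39.2, 188.1]
orientation: [-0.648, -2.999, 0.018]
ft_force: [-1.8, 0.8, -1.3]
width: 88.2
```

```bash
python3 st.py
```

```text
{'t': 16.5167, 'ee_pos': array([533.0969,  39.1737, 188.0725]), 'ft_force': array([-1.7539,  0.7896, -1.2716]), 'qpos': array([ 0.0468,  0.3696,  1.8092,  0.0087,  1.0364, -1.1032])}
[[-0.9083  0.4118 -0.0738]
 [ 0.4127  0.9109  0.004 ]
 [ 0.0689 -0.0268 -0.9973]]
```

>>> jog_arm --pt "0 0 0" --pt "0 0 0" --pt "0 0 0" --pt "0 0 0" --pt "0 0 0" --pt "0 0 0" --pt "0 0 0" --pt "0 0 0" --pt "0 0 0" --pt "0 0 0" --pt "0 0 0" --pt "0 0 0" --pt "0 0 0" --pt "0 0 0" --pt "0 0 0" --pt "0 0 0" --pt "0 0 0" --pt "0 0 0" --pt "0 0 0" --pt "0 0 0" --yaw '[-7,-7,-7,-7,-7,-7,-7,-7,-7,-7,-7,-7,-7,-7,-7,-7,-7,-7,-7,0]'

```text
t: 18.18
ee_pos: [552.8, 27.0, 222.8]
orientation: [-3.073, -0.523, -0.126]
ft_force: [-0.4, -0.5, -0.3]
width: 87.9
```

```bash
python3 st.py
```

```text
{'t': 18.1833, 'ee_pos': array([552.7613,  27.0168, 222.7958]), 'ft_force': array([-0.3854, -0.4811, -0.2743]), 'qpos': array([0.0082, 0.2848, 1.8413, 0.0423, 0.9398, 1.2181])}
[[ 0.9405  0.3312  0.0758]
 [ 0.3294 -0.9435  0.0348]
 [ 0.0831 -0.0077 -0.9965]]
```

>>> jog_arm --pt "3 -20 0" --pt "4 -34 0" --pt "5 -34 0" --pt "5 -34 0" --pt "5 -34 0" --pt "5 -34 0" --pt "5 -34 0" --pt "5 -34 0" --pt "5 -34 0" --pt "3 -20 0" --pt "0 0 0" --pt "0 0 0" --yaw '[0,0,0,0,0,0,0,0,0,0,0,0]'

```text
t: 19.18
ee_pos: [603.6, -307.8, 242.5]
orientation: [-3.066, -0.604, -0.151]
ft_force: [0.1, 0.6, 0.0]
width: 87.9
```

```bash
python3 st.py
```

```text
{'t': 19.1833, 'ee_pos': array([ 603.6427, -307.7533,  242.5025]), 'ft_force': array([0.0764, 0.6003, 0.0408]), 'qpos': array([-0.5225,  0.4514,  1.5392,  0.0826,  1.088 ,  0.6231])}
[[ 0.9208  0.3791  0.092 ]
 [ 0.3779 -0.9253  0.0313]
 [ 0.097   0.0059 -0.9953]]
```

>>> jog_arm --pt "-4 6 -15" --pt "-4 6 -20" --pt "0 0 -20" --pt "0 0 -20" --pt "0 0 -10" --pt "0 0 0" --pt "0 0 0" --yaw '[0,0,0,0,0,0,0]'

```text
t: 19.77
ee_pos: [596.6, -291.2, 161.9]
orientation: [-3.063, -0.632, -0.159]
ft_force: [-0.6, 0.4, 1.8]
width: 88.2
```

```bash
python3 st.py
python3 - <<'E'
from h import *
a=snap('scene','s9');b=snap('top','t9')
cv2.imwrite('pics/z13.png',np.hstack([cv2.resize(x,(400,400),interpolation=2) for x in (a['img'][100:200,130:230],b['img'][130:230,320:420])]))
E
```

```text
{'t': 19.7667, 'ee_pos': array([ 596.6292, -291.191 ,  161.9115]), 'ft_force': array([-0.6485,  0.4436,  1.7895]), 'qpos': array([-0.5065,  0.5185,  1.635 ,  0.0932,  0.9199,  0.6036])}
[[ 0.9135  0.3951  0.0972]
 [ 0.3941 -0.9186  0.0307]
 [ 0.1014  0.0102 -0.9948]]
```

View pics/z13.png

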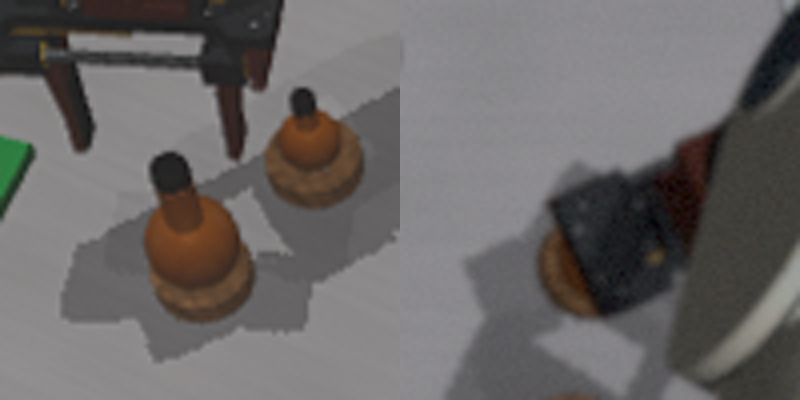

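>>> jog_arm --pt "-1 -4 -10" --pt "0 0 -15" --pt "0 0 -15" --pt "0 0 -15" --pt "0 0 -5" --pt "0 0 0" --pt "0 0 0" --yaw '[0,0,0,0,0,0,0]'

```text
t: 20.45
ee_pos: [599.8, -299.3, 105.8]
orientation: [-3.07, -0.635, -0.175]
ft_force: [1.1, 0.5, 0.1]
width: 87.5
```

```bash
python3 st.py
python3 - <<'E'
from h import *
a=snap('scene','s10')
cv2.imwrite('pics/z14.png',np.hstack([cv2.resize(x,(600,600),interpolation=2) for x in (a['img'][100:200,130:230],)]))
E
```

```text
{'t': 20.45, 'ee_pos': array([ 599.7568, -299.3341,  105.7985]), 'ft_force': array([1.0699, 0.528 , 0.0578]), 'qpos': array([-0.5151,  0.5947,  1.6565,  0.1029,  0.8096,  0.5797])}
[[ 0.9119  0.3956  0.109 ]
 [ 0.3954 -0.9182  0.0238]
 [ 0.1095  0.0214 -0.9938]]
```

View pics/z14.png

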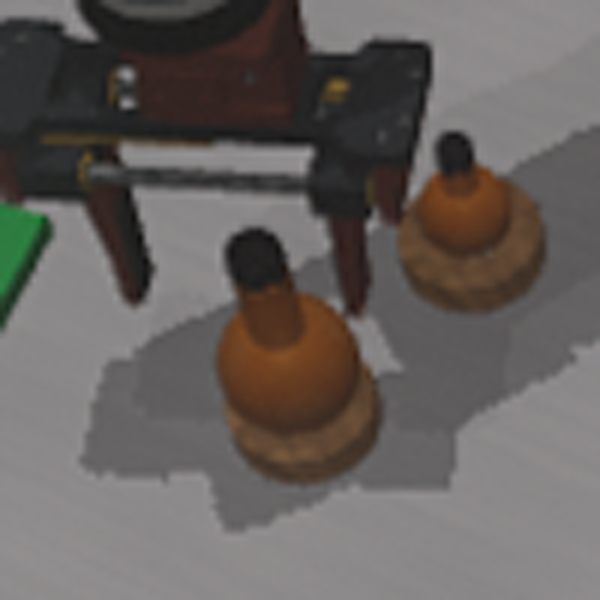

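>>> jog_arm --pt "-3 3 -5" --pt "-1 1 -5" --pt "0 0 0" --yaw '[0,0,0]'

```text
t: 20.75
ee_pos: [596.8, -295.9, 97.7]
orientation: [3.07, 0.635, 0.181]
ft_force: [-0.8, -0.5, -0.1]
width: 87.7
```

>>> jog_arm --pt "0 0 0" --pt "0 0 0" --pt "0 0 0" --pt "0 0 0" --pt "0 0 0" --pt "0 0 0" --pt "0 0 0" --pt "0 0 0" --yaw '[0,0,0,0,0,0,0,0]' --gripper 1

```text
t: 21.42
ee_pos: [597.5, -296.1, 98.9]
orientation: [3.068, 0.636, 0.183]
ft_force: [0.3, 0.8, 0.1]
width: 37.7
```

```bash
python3 st.py
python3 - <<'E'
from h import *
a=snap('scene','s11')
cv2.imwrite('pics/z15.png',np.hstack([cv2.resize(x,(600,600),interpolation=2) for x in (a['img'][100:200,130:230],)]))
E
```

```text
{'t': 21.4167, 'ee_pos': array([ 597.4732, -296.0818,   98.8892]), 'ft_force': array([0.3359, 0.7735, 0.102 ]), 'qpos': array([-0.5124,  0.5978,  1.6723,  0.1052,  0.7843,  0.5786])}
[[ 0.9112  0.3957  0.1145]
 [ 0.3961 -0.918   0.0207]
 [ 0.1133  0.0265 -0.9932]]
```

View pics/z15.png

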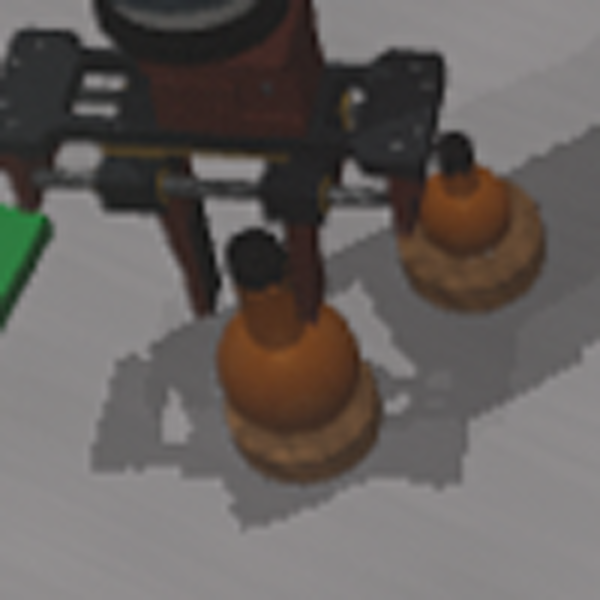

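>>> jog_arm --pt "-2 4 0" --pt "0 0 0" --pt "0 0 0" --pt "0 0 0" --yaw '[0,0,0,0]'

```text
t: 21.8
ee_pos: [595.4, -291.9, 98.9]
orientation: [3.067, 0.635, 0.183]
ft_force: [1.8, -0.9, -0.8]
width: 26.0
```

```bash
python3 st.py
python3 - <<'E'
from h import *
print(ctrl.get_obs()['width'])
a=snap('scene','s12')
cv2.imwrite('pics/z16.png',np.hstack([cv2.resize(x,(600,600),interpolation=2) for x in (a['img'][100:200,130:230],)]))
E
```

```text
{'t': 21.8, 'ee_pos': array([ 595.4232, -291.9383,   98.8641]), 'ft_force': array([ 1.7744, -0.9368, -0.8371]), 'qpos': array([-0.5081,  0.593 ,  1.6818,  0.1049,  0.7784,  0.5826])}
[[ 0.9111  0.3957  0.115 ]
 [ 0.3961 -0.918   0.0201]
 [ 0.1135  0.0273 -0.9932]]
26.017835127356
```

View pics/z16.png

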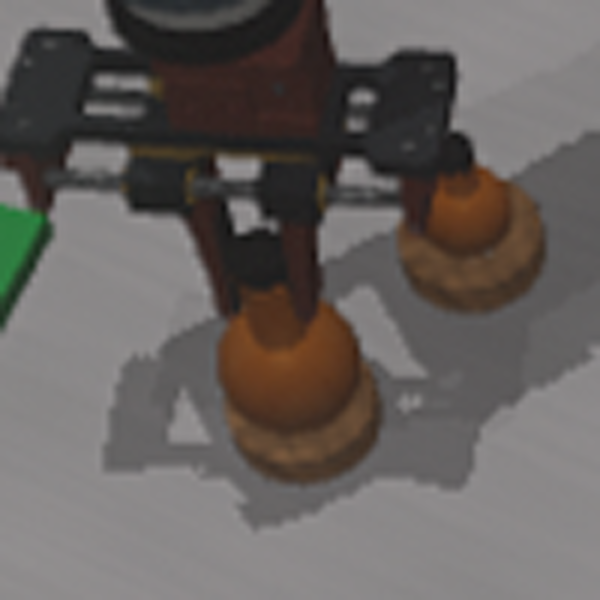

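>>> jog_arm --pt "0 0 0" --pt "0 0 0" --pt "0 0 4" --pt "0 0 8" --pt "0 0 15" --pt "0 0 20" --pt "0 0 20" --pt "0 0 20" --pt "0 0 10" --pt "0 0 0" --pt "0 0 0" --yaw '[0,0,0,0,0,0,0,0,0,0,0]'

```text
t: 22.77
ee_pos: [591.7, -289.6, 200.0]
orientation: [-3.069, -0.635, -0.174]
ft_force: [-0.6, -0.4, -1.8]
width: 25.4
```

```bash
python3 st.py
python3 - <<'E'
from h import *
print(ctrl.get_obs()['width'])
a=snap('scene','s13')
cv2.imwrite('pics/z17.png',np.hstack([cv2.resize(x,(600,600),interpolation=2) for x in (a['img'][80:180,130:230],)]))
E
```

```text
{'t': 22.7667, 'ee_pos': array([ 591.6921, -289.6289,  200.002 ]), 'ft_force': array([-0.6498, -0.4401, -1.7778]), 'qpos': array([-0.508 ,  0.4614,  1.6312,  0.0897,  0.9684,  0.6067])}
[[ 0.9119  0.3959  0.1077]
 [ 0.3957 -0.9181  0.0246]
 [ 0.1086  0.0202 -0.9939]]
25.424349400795293
```

View pics/z17.png

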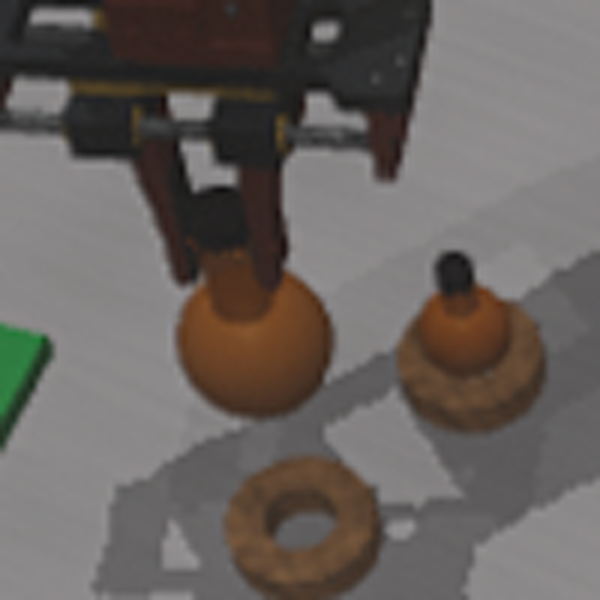

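>>> jog_arm --pt "-3 8 0" --pt "-5 14 0" --pt "-7 18 0" --pt "-7 18 0" --pt "-7 18 0" --pt "-7 18 0" --pt "-7 18 0" --pt "-7 18 0" --pt "-7 18 0" --pt "-7 18 0" --pt "-5 18 0" --pt "-5 14 0" --pt "-3 8 0" --pt "0 0 0" --pt "0 0 0" --yaw '[0,0,0,0,0,0,0,0,0,0,0,0,0,0,0]'

```text
t: 24.07
ee_pos: [494.3, -65.9, 180.8]
orientation: [-3.054, -0.63, -0.127]
ft_force: [0.5, -0.8, -2.5]
width: 25.8
```

```bash
python3 st.py
```

```text
{'t': 24.0667, 'ee_pos': array([494.2683, -65.9222, 180.7817]), 'ft_force': array([ 0.452 , -0.7976, -2.4521]), 'qpos': array([-0.1873,  0.2689,  1.9843,  0.0678,  0.8221,  0.9323])}
[[ 0.9153  0.3957  0.0754]
 [ 0.3941 -0.9184  0.0362]
 [ 0.0836 -0.0034 -0.9965]]
```

>>> jog_arm --pt "5 -3 0" --pt "7 -5 0" --pt "6 -4 0" --pt "3 -2 0" --pt "0 0 0" --pt "0 0 0" --yaw '[0,0,0,0,0,0]'

```text
t: 24.57
ee_pos: [519.6, -84.8, 180.3]
orientation: [-3.057, -0.625, -0.129]
ft_force: [1.6, 0.7, -1.9]
width: 25.4
```

```bash
python3 st.py;  python3 - <<'E'
from h import *
a=snap('scene','s14');b=snap('top','t14')
cv2.imwrite('pics/z18.png',np.hstack([cv2.resize(x,(400,400),interpolation=2) for x in (a['img'][100:200,210:310],b['img'][175:275,240:340])]))
N=np.array([512,384.])
for n in['flask_ball','flask_mid']:
  e=[]
  for p in(a,b):
    r=ctrl.pinpoint(p,n)
    print(n,[(np.array(x['centre'])*N,x['confidence']) for x in r[:2]]); e.append(r[0]['centre'] if r else None)
  if e[0] and e[1]: print(tri(a,e[0],b,e[1]))
E
```

```text
{'t': 24.5667, 'ee_pos': array([519.6369, -84.8444, 180.3003]), 'ft_force': array([ 1.6319,  0.7282, -1.8583]), 'qpos': array([-0.2142,  0.3085,  1.9269,  0.068 ,  0.8395,  0.9092])}
[[ 0.9164  0.3928  0.0768]
 [ 0.3912 -0.9196  0.0351]
 [ 0.0844 -0.0021 -0.9964]]
flask_ball [(array([261.7856, 148.3008]), 0.72)]
flask_ball []
flask_mid [(array([255.2832, 142.6176]), 0.81)]
flask_mid []
```

View pics/z18.png

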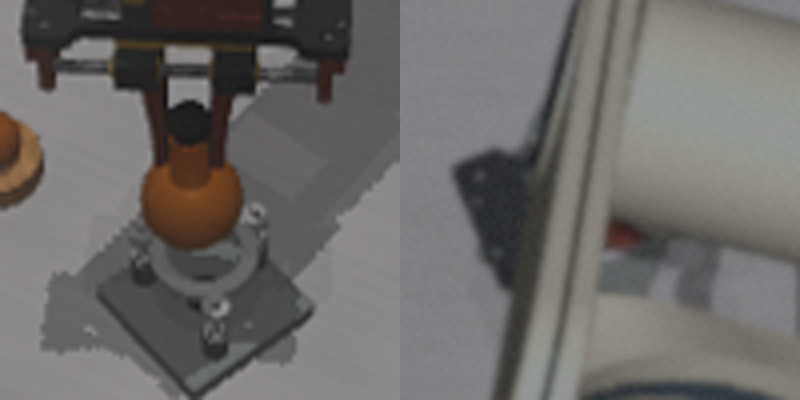

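Run:
```python
from h import *
N=np.array([512,384.])
p=ctrl.get_image('scene')
print(onz(p,np.array((258,149.75))/N,128), onz(p,np.array((261.25,163.4))/N,75))
r=onz(p,np.array((258,149.75))/N,120);print(r)
```

```text
[516.12755007 -86.47986003 128.        ] [517.85218099 -76.57976802  75.        ]
[510.9545561  -89.20763303 120.        ]
```

>>> jog_arm --pt "-2 4 -5" --pt "-1 2 -8" --pt "0 0 -5" --pt "0 0 0" --pt "0 0 0" --yaw '[0,0,0,0,0]'

```text
t: 25.33
ee_pos: [514.8, -76.6, 160.3]
orientation: [-3.056, -0.629, -0.127]
ft_force: [0.3, 0.3, -3.1]
width: 25.3
```

```bash
python3 st.py;  python3 - <<'E'
from h import *
a=snap('scene','s15')
cv2.imwrite('pics/z19.png',np.hstack([cv2.resize(x,(600,600),interpolation=2) for x in (a['img'][115:190,225:300],)]))
E
```

```text
{'t': 25.3333, 'ee_pos': array([514.7989, -76.5521, 160.3424]), 'ft_force': array([ 0.3359,  0.2819, -3.1337]), 'qpos': array([-0.2002,  0.3311,  1.9534,  0.0702,  0.7908,  0.9171])}
[[ 0.9156  0.3948  0.076 ]
 [ 0.3932 -0.9188  0.0355]
 [ 0.0838 -0.0026 -0.9965]]
```

View pics/z19.png

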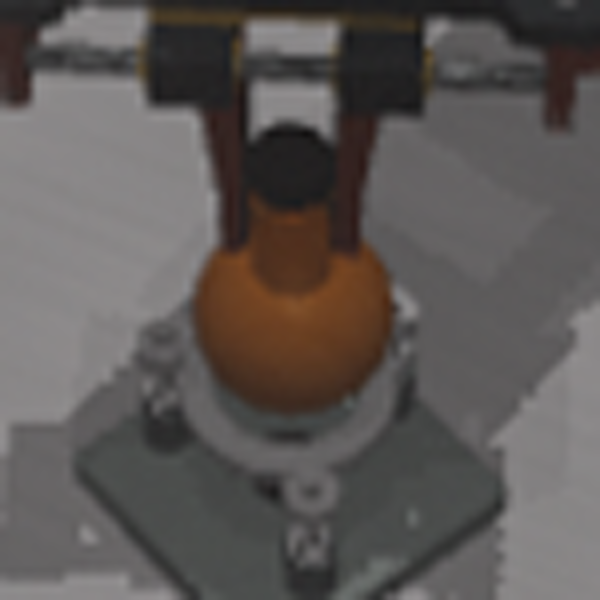

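>>> jog_arm --pt "2 -1 -3" --pt "0 0 -4" --pt "0 0 0" --pt "0 0 0" --yaw '[0,0,0,0]'

```text
t: 25.72
ee_pos: [517.4, -77.9, 152.8]
orientation: [-3.056, -0.628, -0.128]
ft_force: [-0.6, -1.0, -2.5]
width: 25.6
```

>>> jog_arm --pt "0 0 -3" --pt "0 0 -3" --pt "0 0 0" --yaw '[0,0,0]'

```text
t: 25.97
ee_pos: [517.7, -78.1, 146.5]
orientation: [-3.056, -0.628, -0.129]
ft_force: [-0.5, 0.6, -1.1]
width: 25.5
```

>>> jog_arm --pt "0 0 -3" --pt "0 0 0" --yaw '[0,0]'

```text
t: 26.13
ee_pos: [517.3, -78.0, 143.4]
orientation: [-3.056, -0.628, -0.128]
ft_force: [-1.5, -0.2, 1.4]
width: 25.6
```

```bash
python3 st.py;  python3 - <<'E'
from h import *
a=snap('scene','s16')
cv2.imwrite('pics/z20.png',np.hstack([cv2.resize(x,(600,600),interpolation=2) for x in (a['img'][115:190,225:300],)]))
E
```

```text
{'t': 26.1333, 'ee_pos': array([517.3432, -77.9827, 143.3867]), 'ft_force': array([-1.5186, -0.1844,  1.3965]), 'qpos': array([-0.202 ,  0.3619,  1.9584,  0.0731,  0.7548,  0.9119])}
[[ 0.9157  0.3945  0.0763]
 [ 0.3929 -0.9189  0.0354]
 [ 0.0841 -0.0024 -0.9965]]
```

View pics/z20.png

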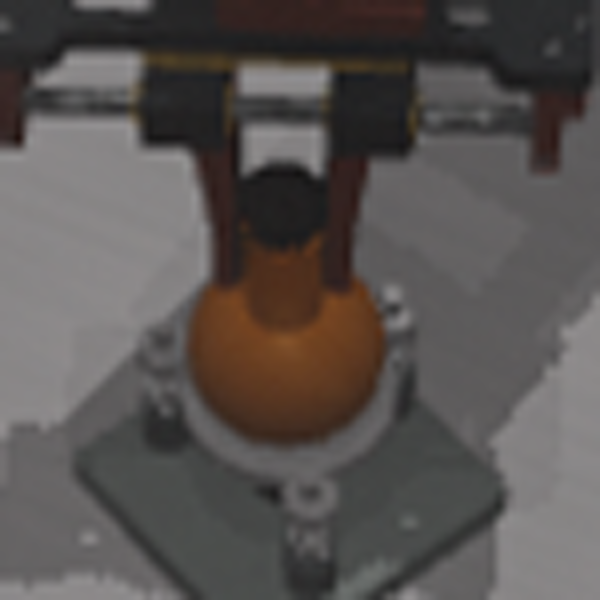

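>>> jog_arm --pt "-2.5 1.5 1" --pt "0 0 0" --pt "0 0 0" --yaw '[0,0,0]'

```text
t: 26.43
ee_pos: [515.8, -77.2, 145.4]
orientation: [-3.058, -0.629, -0.132]
ft_force: [-0.0, -1.0, -1.3]
width: 25.3
```

>>> jog_arm --pt "0 0 -3" --pt "0 0 -3" --pt "0 0 0" --yaw '[0,0,0]'

```text
t: 26.68
ee_pos: [515.9, -77.2, 139.5]
orientation: [-3.058, -0.629, -0.133]
ft_force: [-1.3, -1.5, 3.0]
width: 25.0
```

>>> jog_arm --pt "0 0 -3" --pt "0 0 0" --yaw '[0,0]'

```text
t: 26.85
ee_pos: [516.0, -77.3, 136.5]
orientation: [-3.058, -0.629, -0.133]
ft_force: [-2.3, -2.5, 5.2]
width: 25.6
```

>>> jog_arm --pt "-1 -1 -3" --pt "0 0 -2" --pt "0 0 0" --yaw '[0,0,0]'

```text
t: 27.1
ee_pos: [516.0, -77.8, 132.2]
orientation: [-3.057, -0.628, -0.136]
ft_force: [-2.5, -0.1, 6.9]
width: 25.6
```

```bash
python3 st.py;  python3 - <<'E'
from h import *
a=snap('scene','s17')
for i in range(4):
    print(ctrl.get_obs()['ft_force'],ctrl.get_obs()['ee_pos']); ctrl.get_image('scene')
cv2.imwrite('pics/z21.png',np.hstack([cv2.resize(x,(600,600),interpolation=2) for x in (a['img'][115:190,225:300],)]))
E
```

```text
{'t': 27.1, 'ee_pos': array([515.9846, -77.8173, 132.2049]), 'ft_force': array([-2.4566, -0.0782,  6.9177]), 'qpos': array([-0.2024,  0.3768,  1.9715,  0.0764,  0.7212,  0.9076])}
[[ 0.9154  0.3942  0.082 ]
 [ 0.3927 -0.919   0.0346]
 [ 0.089   0.0005 -0.996 ]]
[-2.35709332 -0.14178752  5.75069915] [515.96584232 -77.81153558 132.33142762]
[-2.15981378 -0.04346834  7.60649223] [515.96122764 -77.83255897 132.39034526]
[-2.16685312 -0.92145388  7.53192163] [515.92850589 -77.85140714 132.41904217]
[-3.36417516 -0.40247714  6.88010745] [515.93494388 -77.83936992 132.43592498]
```

View pics/z21.png

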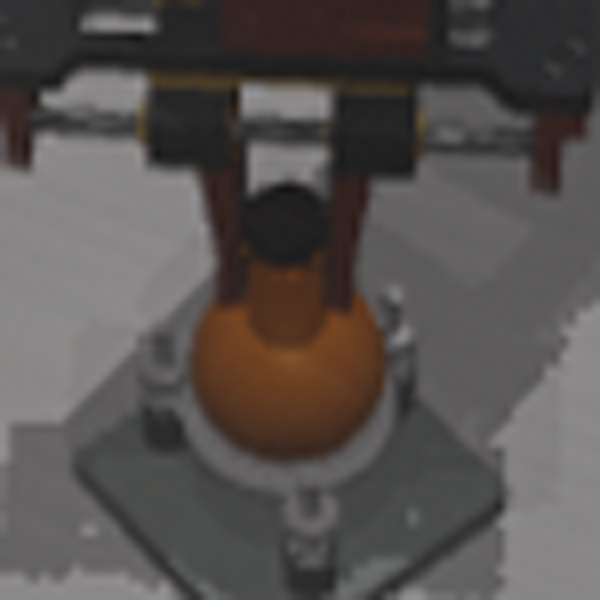

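>>> jog_arm --pt "-1 0 -3" --pt "0 0 0" --yaw '[0,0]'

```text
t: 27.52
ee_pos: [515.9, -77.8, 130.4]
orientation: [-3.058, -0.628, -0.14]
ft_force: [-3.9, -0.1, 9.4]
width: 25.7
```

Run:
```python
from h import *
o=[]
for i in range(8):
    x=ctrl.get_obs();o.append(np.r_[x['ft_force'],x['ee_pos']]); ctrl.get_image('scene')
print(np.mean(o,0).round(2),o[-1])
```

```text
[-3.3900e+00 -4.8000e-01  7.7900e+00  5.1588e+02 -7.7820e+01  1.3064e+02] [-2.91292492e+00 -1.66329901e-01  7.50263593e+00  5.15872911e+02
 -7.78209467e+01  1.30689763e+02]
```

>>> jog_arm --pt "-2 0 -3" --pt "-1 0 -3" --pt "0 0 0" --yaw '[0,0,0]'

```text
t: 28.17
ee_pos: [515.7, -77.8, 127.0]
orientation: [-3.059, -0.627, -0.149]
ft_force: [-5.1, 0.7, 10.1]
width: 25.4
```

Run:
```python
from h import *
o=[]
for i in range(8):
    x=ctrl.get_obs();o.append(np.r_[x['ft_force'],x['ee_pos']]); a=ctrl.get_image('scene')
print(np.mean(o,0).round(2),o[-1])
cv2.imwrite('pics/z22.png',cv2.resize(a['img'][115:190,225:300],(600,600),interpolation=2))
```

```text
[-3.9400e+00 -3.9000e-01  1.0100e+01  5.1561e+02 -7.7830e+01  1.2719e+02] [ -4.84041805  -0.60184511  10.37585083 515.60263986 -77.8448225
 127.22944265]
```

View pics/z22.png

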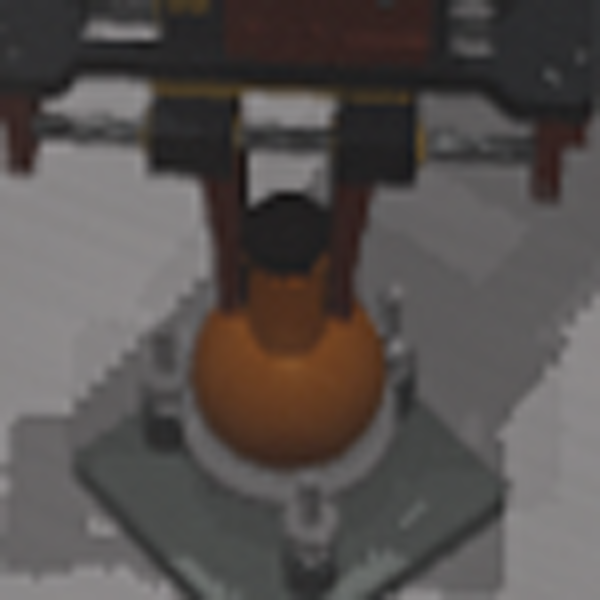

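>>> jog_arm --pt "0 0 -3" --pt "0 0 0" --pt "0 0 0" --yaw '[0,0,0]'

```text
t: 28.82
ee_pos: [516.8, -77.4, 127.4]
orientation: [-3.058, -0.627, -0.153]
ft_force: [-4.7, -1.1, 9.0]
width: 25.6
```

Run:
```python
from h import *
o=[]
for i in range(10):
    x=ctrl.get_obs();o.append(np.r_[x['ft_force'],x['ee_pos'],x['width']]); a=ctrl.get_image('scene')
print(np.mean(o,0).round(2),o[-1].round(2),x['t'],x['orientation'])
```

```text
[ -4.5   -0.68   9.84 516.72 -77.43 127.25  25.61] [ -5.12  -0.64  10.08 516.73 -77.44 127.17  25.21] 29.2667 [-3.05825421 -0.62694128 -0.15307877]
```

>>> jog_arm --pt "-2 0 -2.5" --pt "-1 0 -2" --yaw '[0,0]'

```text
t: 29.48
ee_pos: [516.6, -77.6, 125.7]
orientation: [-3.059, -0.626, -0.163]
ft_force: [-6.5, 1.8, 29.0]
width: 25.2
```

```bash
cat > av.py <<'E'
from h import *
o=[]
for i in range(12):
    x=ctrl.get_obs();o.append(np.r_[x['ft_force'],x['ee_pos'],x['width']]); a=ctrl.get_image('scene')
print(np.mean(o[2:],0).round(2),o[-1].round(2),x['t'],x['orientation'])
E
python3 av.py
```

```text
[ -4.57   1.25  20.96 516.63 -77.5  125.85  25.59] [ -4.99   1.44  20.97 516.61 -77.49 125.83  25.63] 30.0333 [-3.05934309 -0.62655832 -0.16280585]
```

>>> jog_arm --pt "0 0 0.5" --yaw '[0]'

```text
t: 30.17
ee_pos: [516.9, -77.3, 127.3]
orientation: [-3.059, -0.627, -0.164]
ft_force: [-4.8, 0.1, 10.0]
width: 25.7
```

```bash
python3 av.py
python3 - <<'E'
from h import *
a=snap('scene','s20');b=snap('top','t20')
cv2.imwrite('pics/z23.png',cv2.resize(a['img'][115:190,225:300],(600,600),interpolation=2))
E
```

```text
[-3.9600e+00  1.0000e-01  1.0290e+01  5.1671e+02 -7.7340e+01  1.2699e+02
  2.5620e+01] [-4.3300e+00 -3.3000e-01  9.9100e+00  5.1670e+02 -7.7350e+01  1.2692e+02
  2.5860e+01] 30.7167 [-3.05910711 -0.62652094 -0.16329578]
```

View pics/z23.png

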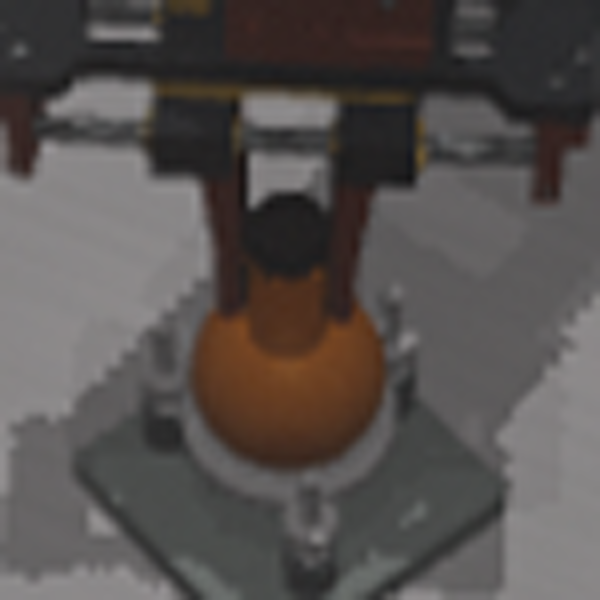

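View pics/s20.png

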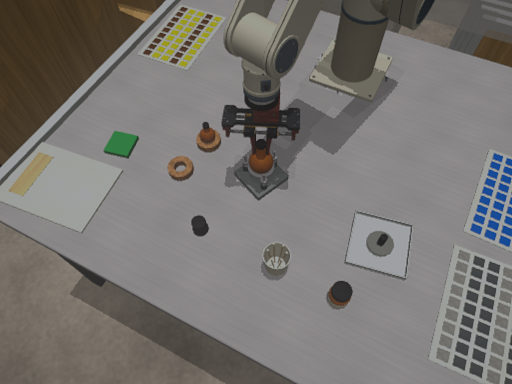

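```bash
python3 -c "
from workcell import ctrl
print(ctrl.close_job()); o=ctrl.get_obs(); print(o['t'],o['ft_force'],o['ee_pos'],o['width'])"
```

```text
the job is handed in; nothing more can be done
None
the job is handed in; nothing more can be done
```

I took the cap off the cradle, moved the larger flask into the steel ring and pressed it down close to the lower stop. I handed the job in at about 30.8 s with the gripper still holding it there.

- **Cap:** it lies flat near the middle of the tray, as seen in both cameras. Setting it down gave a brief 41 N at the wrist, through the held cap.
- **Flask:** it is seated in the ring and still gripped (25.6 mm opening on the 26 mm neck). The last picture shows the ring pushed down. The final wrist force is about 10.3 N upward, or about 12.5 N on the springs once the flask's weight is added.
- **How far down:** the force puts the ring at about 15–16 mm. Compared with where it hit the stop, it is nearer 17 mm, so the two measures differ by 1–2 mm out of the 18 mm travel.
- **Touching the stop:** the last downward step reached it for about 0.6 s, at 21 N with a 29 N peak. I then backed off about 1 mm.
- **Gripper tilt:** the gripper drifted to about 6° off vertical during the moves. It was tilted about the same when it took the flask. I estimate the flask is within 1–2° of upright but did not measure it directly. About 4 N of sideways force remains on it.
- **Other things:** the smaller flask, cup, jar and loupe stand where they were in the last picture.

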